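Click the lunch-box rack's sliding stop into its deep notch

TASK

With the fingertips, push the sliding stop of the lunch-box rack along its rail towards the lunch box, through the first shallow notch, until it clicks into the second, deep notch just before the box, then let go and leave it there. Do not grip the stop or touch its rubber face with the fingers, and do not push it on past the deep notch. Leave the lunch box, the bowl and the two spoons where they are.

Things in the scene. Friction and masses are not known exactly. Their poses are not given: they have to be found in the camera images.
- rack: Fixed grey tray 255 x 420 mm, 8 mm thick; origin on the counter; tray spans x -120..+135, y -210..+210 mm, yaw up to 0.25 either way. Aluminium rail 30 mm wide, top 26 mm above the counter, runs along rack y at x = +85. At the -y end a fixed panel, 68 mm high, closes the lunch box's bay. Two grooves across the rail top are the notches, each with a dark tick on the tray's +x edge strip.
- notch1 (a point): Middle of the first, shallow notch, on the rail top, 26 mm above the counter. Groove 6 mm wide. About 7 N of push carries the stop out of it. It lies 70 mm before notch2.
- notch2 (a point): Middle of the second, deep notch, on the rail top, 26 mm above the counter. Groove 10 mm wide, the last before the lunch box. The stop's sprung ball drops 3 mm into it and draws the stop in over the last 3 mm or so; about 12 to 15 N of push would drive the stop out past it.
- stop (a joint): The stop's travel along the rail in m, growing towards the lunch box (rack's -y): 0.112 = in the shallow notch, 0.182 = in the deep notch, end of travel 0.204. It starts between 0 and 0.075. Between notches it runs with about 1.2 N of friction and stays where it is left; it cannot be lifted off.
- push_face (a point): Centre of the outer face (normal = rack +y, away from the lunch box) of the stop's upright aluminium plate: 140 mm wide along rack x, 13 to 81 mm above the counter, 8 mm thick plus rubber; this point is 51 mm up. The plate's +x end joins a grey carriage on the rail, 40 mm long, top 53 mm up. In the deep notch this point is 8 mm to the +y side of notch2 along rack y (and 88 mm to -x).
- bumper: Black rubber facing, 140 x 68 mm, 6 mm thick, covering the whole lunch-box side of the stop's plate and moving with it; origin on the rail top under the carriage's middle, right over the notch when the stop is in it. Fingers have no business there.
- lunch_box: Loose lilac plastic lunch box with two white snap clasps, 152 mm (x) by 106 mm (y), 59 mm high, lying on the tray between the deep notch and the end panel; origin at the centre of its underside. About 10 mm from the rubber when the stop is in the deep notch.
- bowl: Loose glass baby bowl, 116 mm across, 50 mm high, on the counter to the left of the rack (+y); origin at the centre of its underside.
- bamboo_spoon: Loose bamboo spoon 170 mm long lying on the counter to the right of the rack (-y).
- teaspoon: Loose steel teaspoon 140 mm long lying on the counter to the right of the rack (-y).

How it is judged:
By the outcome, as a careful person would: the job done as asked, in the order asked, and still so for the second after the job is handed in, with the robot touching nothing.
It also fails if it takes over 45 s, if anything falls off the work surface, if the arm or the gripper's body presses on something with over 40 N, if the wrist force passes 120 N, or if a joint passes its speed limit or range.

ROBOT

A 6-joint arm with a two-finger parallel gripper is mounted at the origin on the work surface. World frame = base frame: x ahead of the robot, y to its left, z up, the work surface at z = 0. Lengths are in m, angles in degrees, forces in N, time in s.
With the tool pointing down it reaches from about 0.35 to 0.875 m from the base axis. Payload 15.5 kg.
Tool frame: the origin (TCP) lies at the very end of the fingers, on their centre line; the grasp point (between the pads) lies 19 mm behind it (manip.grip_point_offset is the distance from the TCP to the grasp point, in m); z points along the fingers, x is the direction in which the jaws open and shut, and the axes are right-handed (so a half turn about z gives the same grasp; the last joint's range is limited). The gripper opens to 85 mm and grips with 20 to 120 N. Pads are 22 mm wide; open, the fingers measure 114 mm over their backs; the gripper's body (76 mm by 85 mm) begins 54 mm behind the grasp point. The pads swing forward as they close: fully open they stand 13 mm farther back than shut.
Start: joints at [61.335, 28.281, 77.091, -0, 74.628, -5.472], TCP at [0.246, 0.574, 0.231] pointing down, gripper open.
Joint ranges: [-166.48, 166.48], [-47.26, 123.95], [12.59, 153.08], [-70.14, 250.14], [6.76, 159.57], [-176.63, 176.63]. Speed limits (degrees/s): [108.29, 108.29, 147.25, 172.46, 172.46, 172.46].

INTERFACE

Orientations are given as [roll, pitch, yaw] about the fixed x, y, z axes, in that order (R = Rz(yaw) Ry(pitch) Rx(roll)).
In Python, from plant import manip gives the robot as it stands.
- The arm moves only by the shell command python3 -m handwheel 'ROWS' [OPENING] [FORCE]. ROWS is JSON, a list that holds one entry, the list of rows, each a list of 6 numbers: the shift along the world's x, y, z in mm, then the turn, a rotation vector about the world's x, y, z in rad. A call has 1 to 12 rows; each row is the pose to reach, as a shift and turn from the pose commanded when the call began; what a row does not reach only later rows make up. A row lasts 1/8 s, in which the tool goes at most 62.5 mm and 10.7 degrees, less where a joint would pass 70% of its speed; a pose out of reach is approached as far as the arm can. A call with a gripper value outside its range is refused whole. OPENING is the closure, from -1 (fully open) to 1 (shut), set as the call begins (- or left out, the last holds). The fingers move at their own pace and stop on an object; FORCE is the grip in N (left out, the last holds). Time passes only in rows, so rows that repeat a pose let the fingers close. It gives the time, the measured TCP pose, the force and the opening at its end, in the units of the state.
- manip.state(): the state, without advancing time (a new reading comes with each control period).
- manip.camera(name): name is "scene" or "side" or "wrist"; returns a dict with "color" (480x640x3 uint8, red, green, blue), "range_z" (480x640 float32, m along the optical axis (not along the pixel's ray), 0 where there is no reading), "fx", "fy", "cx", "cy" (pixels), "dist_coeffs" ([k1, k2, p1, p2, k3] as OpenCV has them; the pictures are not rectified), "position" and "rotation" of the camera in the world. Camera axes: x right, y down, z forward; pixel columns grow to the right and rows downward; lengths in m; the calibration is good to about 2 mm. A picture is of the moment at which its call begins.
- manip.job_done(): hands the job in, once; it reports no verdict.
The state is a dict: "time_s": time; "joint_positions": joint angles; "qd": joint speeds; "effort": joint torques, N m; "tool_pos": TCP position; "tcp_rot": TCP orientation; "wrist_force": force on the tool from outside, world axes, zero at the start; "moment": the same for the moment, N m; "opening": opening from 0.0 (shut) to 1.0 (fully open).
Only numpy, scipy, OpenCV 4.12 (cv2) and the standard library are available. Lean on these libraries where they do the work, as an engineer would, in place of code of your own. Each camera call takes 0.05 s, during which the arm holds its last target.

## Working session

There is one attempt and no reset: what is moved stays moved. The work goes in short steps, Python scripts to look and compute and a shell command to move; the robot and the scene stay as the last step left them, time stands still between calls to the robot, and variables do not carry over. Pictures are saved under pics/ and viewed, and the job is handed in when it is done.

```bash
ls; mkdir -p pics; python3 - <<'E'
from plant import manip
import cv2,numpy as np
s=manip.state();print(s)
for n in ("scene","side","wrist"):
    c=manip.camera(n);cv2.imwrite(f"pics/{n}0.png",c["color"][:,:,::-1]);np.savez(f"/tmp/{n}0.npz",**{k:np.array(v) for k,v in c.items()})
    print(n,c["position"],c["rotation"],c["fx"],c["cx"],c["cy"],c["dist_coeffs"])
E
```

```text
pics
{'time_s': 0.0, 'joint_positions': array([ 6.13335885e+01,  2.83134115e+01,  7.71278963e+01,  8.10952843e-04,
        7.46267719e+01, -5.46984846e+00]), 'qd': array([-0.00219141,  0.01756453, -0.06417814,  0.02466287,  0.01785268,
       -0.03295146]), 'effort': array([ 4.67422724e-03, -8.82150149e+01, -3.83882010e+01,  3.25894425e-04,
        9.59518191e-03, -3.57291447e-05]), 'tool_pos': array([0.24598161, 0.57417204, 0.2307117 ]), 'tcp_rot': array([-1.79992732e+02,  6.76951621e-02,  6.68032258e+01]), 'wrist_force': array([ 0.7411069 , -0.17798892, -0.06173394]), 'moment': array([ 0.00899121,  0.02109194, -0.0022898 ]), 'opening': 1.0015624078763692}
scene [1.19201271 0.64405806 0.67686096] [-124.26402318   -0.32053112  135.10617841] 514.8498764931052 320.30781396118704 237.20867113166562 [-0.05865717  0.          0.          0.          0.        ]
side [0.40944312 0.96310347 0.73319732] [-125.73777543    1.20367818 -172.71385247] 486.6840248662861 321.4333122866275 224.8495500765636 [-0.00637723  0.          0.          0.          0.        ]
wrist [0.17062549 0.60605661 0.37301053] [1.61377813e+02 7.45267182e-02 6.67340657e+01] 432.1514609827934 316.5481991070503 243.13243839106565 [-0.05698536  0.          0.          0.          0.        ]
```

View pics/scene0.png

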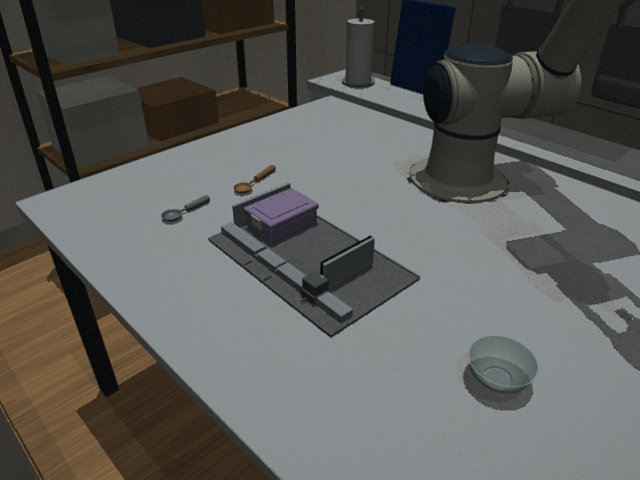

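View pics/side0.png

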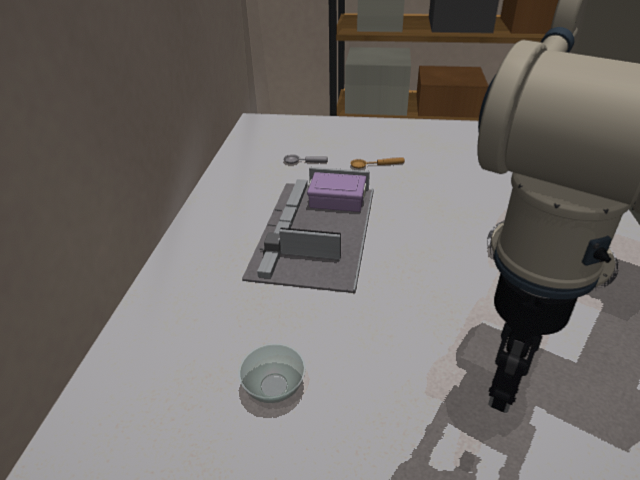

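View pics/wrist0.png

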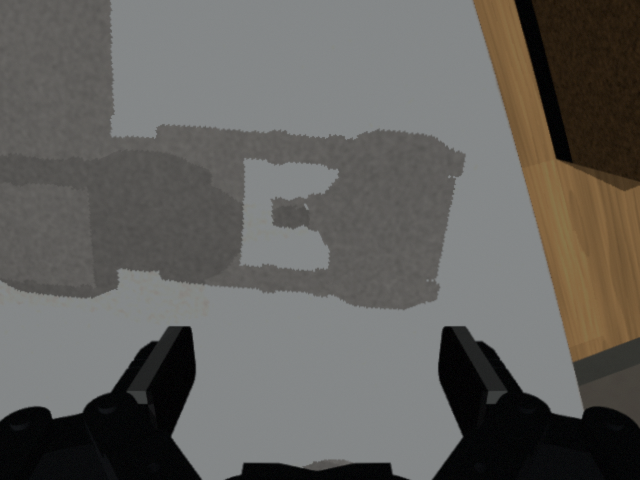

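The scene view shows the tray with corners near (209,240), (330,331) and (418,275). The stop's plate is around (348,262), its carriage at (315,283), the lilac box at (282,213), and the bowl at (502,365). I'll zoom in for the ticks and corners.

```bash
python3 - <<'E'
import cv2
a=cv2.imread("pics/scene0.png")[170:345,195:430];cv2.imwrite("pics/scene0z.png",cv2.convertScaleAbs(cv2.resize(a,(800,596),interpolation=cv2.INTER_CUBIC),alpha=1.7))
a=cv2.imread("pics/side0.png")[160:300,235:395];cv2.imwrite("pics/side0z.png",cv2.convertScaleAbs(cv2.resize(a,(640,560),interpolation=cv2.INTER_CUBIC),alpha=1.7))
E
```

```text
(no output)
```

View pics/scene0z.png

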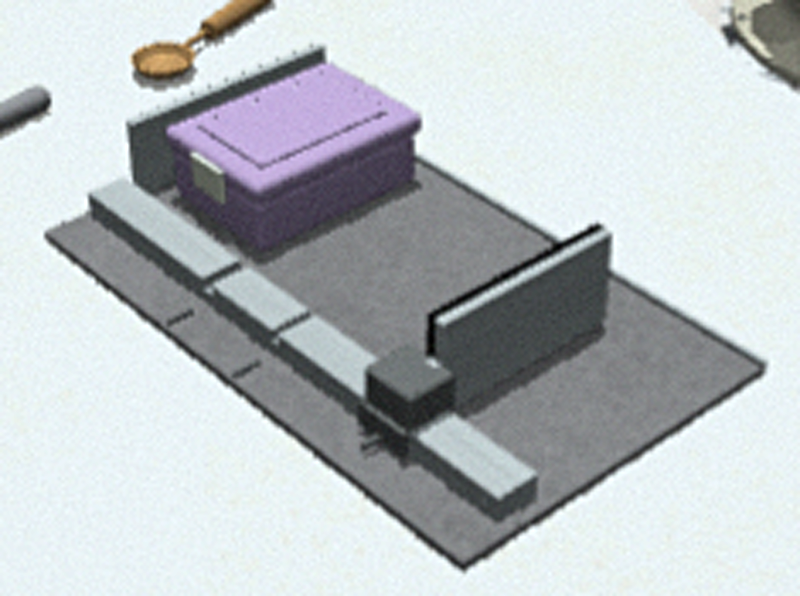

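View pics/side0z.png

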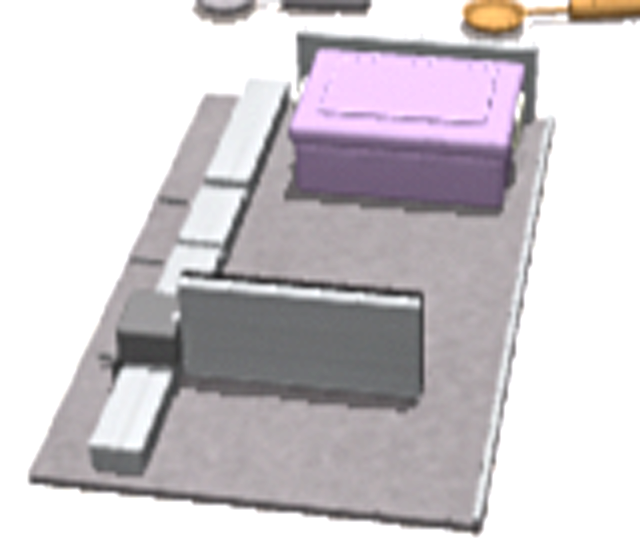

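```bash
cat > h.py <<'E'
import numpy as np,cv2
from scipy.spatial.transform import Rotation as R
def load(n): return dict(np.load(f"/tmp/{n}.npz"))
def ray(c,uv,z):
    K=np.array([[c["fx"],0,c["cx"]],[0,c["fy"],c["cy"]],[0,0,1]],float)
    p=cv2.undistortPoints(np.array([[uv]],float),K,np.array(c["dist_coeffs"],float))[0,0]
    rot=np.array(c["rotation"],float)
    M=rot if rot.shape==(3,3) else R.from_euler('xyz',rot,degrees=True).as_matrix()
    d=M@np.array([p[0],p[1],1]);o=np.array(c["position"],float)
    return (o+d*(z-o[2])/d[2])
E
python3 - <<'E'
from h import *
S=load("scene0");D=load("side0")
z=lambda u,v:(195+u/3.404-.35,170+v/3.404-.35)
y=lambda u,v:(235+u/4-.4,160+v/4-.4)
A=[]
for nm,c,uv,h,rk in [
 ("s+-",S,z(46,236),.008,(.135,-.21)),("s++",S,z(462,564),.008,(.135,.21)),("s-+",S,z(766,364),.008,(-.12,.21)),
 ("d++",D,y(31,478),.008,(.135,.21)),("d-+",D,y(474,523),.008,(-.12,.21)),("d+-",D,y(206,97),.008,(.135,-.21)),("d--",D,y(553,120),.008,(-.12,-.21))]:
    p=ray(c,uv,h);A.append((p[:2],rk));print(nm,p.round(4))
W=np.array([a for a,_ in A]);Q=np.array([b for _,b in A])
wm,qm=W.mean(0),Q.mean(0);w=W-wm;q=Q-qm
th=np.arctan2((q[:,0]*w[:,1]-q[:,1]*w[:,0]).sum(),(q*w).sum())
Rm=np.array([[np.cos(th),-np.sin(th)],[np.sin(th),np.cos(th)]]);t=wm-Rm@qm
print("yaw",th,"t",t,"res mm",((Q@Rm.T+t-W)*1000).round(1).tolist())
np.savez("/tmp/rack.npz",R=Rm,t=t)
for nm,c,uv,h in [("n1 s",S,z(293,325),.026),("n2 s",S,z(224,276),.026),("n1 d",D,y(202,243),.026),("n2 d",D,y(228,184),.026),
 ("plate+ s",S,z(440,321),.081),("plate- s",S,z(611,236),.081),("plate+ d",D,y(181,286),.081),("plate- d",D,y(421,304),.081),
 ("box fr d",D,y(302,190),.008),("box fr d",D,y(505,205),.008)]:
    p=ray(c,uv,h);print(nm,p.round(4),"rack",(Rm.T@(p[:2]-t)).round(4))
E
```

```text
s+- [ 0.6855 -0.2241  0.008 ]
s++ [0.7056 0.1869 0.008 ]
s-+ [0.4514 0.1992 0.008 ]
d++ [0.7012 0.187  0.008 ]
d-+ [0.4542 0.1972 0.008 ]
d+- [ 0.6802 -0.2267  0.008 ]
d-- [ 0.4293 -0.2182  0.008 ]
yaw -0.04846368210667491 t [ 0.55963267 -0.01425233] res mm [[-1.2, -6.5], [-1.0, 2.1], [-1.4, 2.1], [3.5, 2.0], [-4.3, 4.1], [4.1, -3.9], [0.3, 0.0]]
n1 s [ 0.6467 -0.0148  0.026 ] rack [0.0869 0.0037]
n2 s [ 0.6441 -0.084   0.026 ] rack [ 0.0878 -0.0656]
n1 d [ 0.6428 -0.0204  0.026 ] rack [ 0.0834 -0.0021]
n2 d [ 0.6383 -0.0887  0.026 ] rack [ 0.0822 -0.0705]
plate+ s [0.6314 0.0959 0.081 ] rack [0.0664 0.1135]
plate- s [0.4981 0.1085 0.081 ] rack [-0.0674  0.1197]
plate+ d [0.6286 0.0988 0.081 ] rack [0.0634 0.1163]
plate- d [0.492  0.1022 0.081 ] rack [-0.0732  0.113 ]
box fr d [ 0.5931 -0.113   0.008 ] rack [ 0.0382 -0.097 ]
box fr d [ 0.4564 -0.1081  0.008 ] rack [-0.0985 -0.0987]
```

Both views agree on the rack pose: origin about (0.560, -0.014), yaw about -0.048. The push face is at rack y of about 0.116 and should end at about -0.060. Next: close the fingers and go above the free space behind the plate.

```bash
python3 -m handwheel '[[[38,-47,0,0,0,-0.135],[76,-94,0,0,0,-0.27],[114,-140,0,0,0,-0.405],[152,-187,0,0,0,-0.54],[190,-234,0,0,0,-0.675],[228,-280,0,0,0,-0.81],[266,-327,0,0,0,-0.945],[304,-374,0,0,0,-1.08],[342,-420,0,0,0,-1.215],[342,-420,-50,0,0,-1.215],[342,-420,-90,0,0,-1.215],[342,-420,-90,0,0,-1.215]]]' 1 40
python3 - <<'E'
from plant import manip
import cv2,numpy as np
print(manip.state()['tool_pos'],manip.state()['tcp_rot'])
for n in ("wrist","side"):
    c=manip.camera(n);cv2.imwrite(f"pics/{n}1.png",c["color"][:,:,::-1]);np.savez(f"/tmp/{n}1.npz",**{k:np.array(v) for k,v in c.items()})
E
```

```text
time_s: 1.65
tool_pos: [0.5863, 0.154, 0.1388]
tcp_rot: [179.9, 0.3, -2.8]
wrist_force: [-0.1, 0.5, 0.0]
opening: -0.002
[0.58632265 0.15402275 0.13879573] [179.93414149   0.31983657  -2.8260052 ]
```

View pics/wrist1.png

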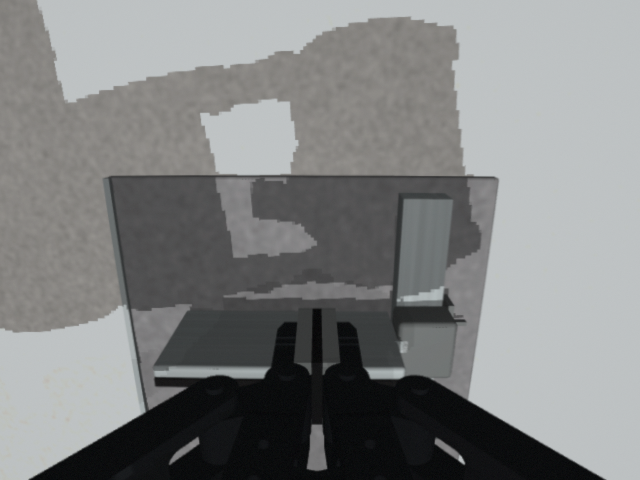

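View pics/side1.png

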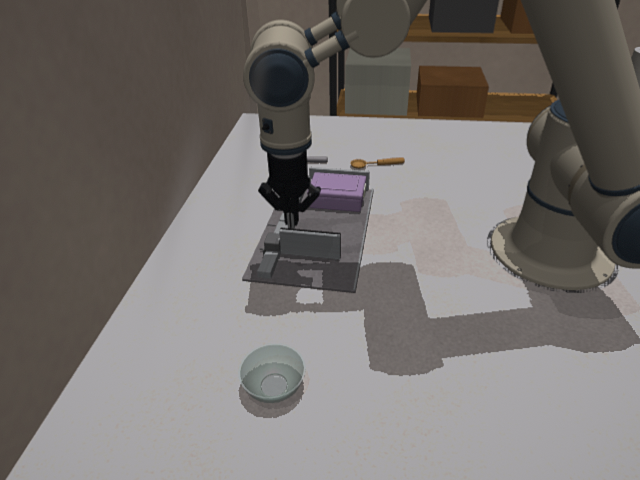

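The wrist view shows the tray's +y edge at row 177 and the plate's outer top edge at about row 370. The finger tips show at about (317,310). I'll check this by ray before lowering.

```bash
python3 - <<'E'
from h import *
c=load("wrist1");r=np.load("/tmp/rack.npz");print(c["position"],c["rotation"])
for nm,uv,h in [("++ ",(497,179),.008),("-+",(106,179),.008),("plate top -",(155,370),.081),("plate top +",(404,370),.081),("plate bottom -",(190,309),.013),("tip",(317,310),.139),("box on? carriage back top",(455,320),.053)]:
    p=ray(c,uv,h);print(nm,p.round(4),"rack",(r["R"].T@(p[:2]-r["t"])).round(4))
print("tcp rack",r["R"].T@(np.array([.5863,.154])-r["t"]))
E
```

```text
[0.59132628 0.23562972 0.28093245] [161.28871294   0.33185146  -2.8960087 ]
++  [0.7027 0.1811 0.008 ] rack [0.1334 0.202 ]
-+ [0.4514 0.1937 0.008 ] rack [-0.1182  0.2024]
plate top - [0.494  0.0986 0.081 ] rack [-0.0711  0.1095]
plate top + [0.6308 0.0927 0.081 ] rack [0.0659 0.1103]
plate bottom - [0.4947 0.101  0.013 ] rack [-0.0704  0.112 ]
tip [0.5869 0.1618 0.139 ] rack [0.0187 0.1772]
box on? carriage back top [0.6661 0.1063 0.053 ] rack [0.1005 0.1255]
tcp rack [0.01848508 0.16934667]
```

```bash
python3 -m handwheel '[[[0,0,-35,0,0,0],[0,0,-70,0,0,0],[0,0,-99,0,0,0],[0,0,-99,0,0,0],[-1,-20,-99,0,0,0],[-1,-25,-99,0,0,0],[-1,-25,-99,0,0,0]]]'
python3 -m handwheel '[[[0,-4,0,0,0,0],[0,-8,0,0,0,0],[0,-12,0,0,0,0],[-1,-16,0,0,0,0],[-1,-16,0,0,0,0]]]'
```

```text
time_s: 2.62
tool_pos: [0.5878, 0.1288, 0.0434]
tcp_rot: [-180.0, -0.1, -2.9]
wrist_force: [-0.5, 0.2, -0.2]
opening: 0.002
time_s: 3.25
tool_pos: [0.586, 0.1132, 0.0422]
tcp_rot: [180.0, 0.0, -2.8]
wrist_force: [-0.6, -0.1, -0.4]
opening: -0.001
```

```bash
python3 -m handwheel '[[[0,-2,0,0,0,0],[0,-4,0,0,0,0]]]'
python3 -m handwheel '[[[0,-2,0,0,0,0],[0,-4,0,0,0,0]]]'
python3 -m handwheel '[[[0,-2,0,0,0,0],[0,-4,0,0,0,0]]]'
python3 -m handwheel '[[[0,-2,0,0,0,0],[0,-4,0,0,0,0]]]'
```

```text
time_s: 3.5
tool_pos: [0.5861, 0.1094, 0.0423]
tcp_rot: [180.0, -0.0, -2.8]
wrist_force: [-0.3, 0.4, 1.1]
opening: -0.004
time_s: 3.75
tool_pos: [0.586, 0.1056, 0.0423]
tcp_rot: [-180.0, 0.0, -2.8]
wrist_force: [-1.1, 3.1, 1.1]
opening: -0.002
time_s: 4.0
tool_pos: [0.5859, 0.1015, 0.0423]
tcp_rot: [-180.0, 0.0, -2.8]
wrist_force: [-3.3, 3.2, 1.6]
opening: 0.001
time_s: 4.25
tool_pos: [0.5859, 0.0974, 0.0422]
tcp_rot: [180.0, 0.0, -2.8]
wrist_force: [-2.8, 3.8, 1.6]
opening: -0.001
```

```bash
python3 -m handwheel '[[[0,-6,0,0,0,0],[-1,-12,0,0,0,0],[-1,-18,0,0,0,0],[-1,-24,0,0,0,0],[-1.5,-30,0,0,0,0],[-2,-36,0,0,0,0],[-2,-42,0,0,0,0],[-2.5,-48,0,0,0,0],[-2.5,-54,0,0,0,0],[-3,-60,0,0,0,0],[-3,-66,0,0,0,0],[-3,-70,0,0,0,0]]]'
for i in 1 2 3; do echo; done
python3 -m handwheel '[[[0,-2,0,0,0,0]]]' | grep -E "pos|force"
python3 -m handwheel '[[[0,-2,0,0,0,0]]]' | grep -E "pos|force"
python3 -m handwheel '[[[0,-2,0,0,0,0]]]' | grep -E "pos|force"
python3 -m handwheel '[[[0,-2,0,0,0,0]]]' | grep -E "pos|force"
python3 -m handwheel '[[[0,-2,0,0,0,0]]]' | grep -E "pos|force"
python3 -m handwheel '[[[0,-2,0,0,0,0]]]' | grep -E "pos|force"
python3 -m handwheel '[[[-0.5,-2,0,0,0,0]]]' | grep -E "pos|force"
```

```text
time_s: 5.75
tool_pos: [0.5828, 0.027, 0.0422]
tcp_rot: [180.0, 0.0, -2.8]
wrist_force: [-2.7, 3.8, 1.3]
opening: 0.002



tool_pos: [0.583, 0.0251, 0.0423]
wrist_force: [-2.8, 2.1, -0.1]
tool_pos: [0.583, 0.0234, 0.0423]
wrist_force: [-2.6, 3.3, 0.7]
tool_pos: [0.5831, 0.0214, 0.0423]
wrist_force: [-2.7, 3.0, 1.5]
tool_pos: [0.5831, 0.0194, 0.0423]
wrist_force: [-2.0, 2.9, 1.1]
tool_pos: [0.5831, 0.0174, 0.0423]
wrist_force: [-3.1, 3.8, 1.2]
tool_pos: [0.5831, 0.0154, 0.0422]
wrist_force: [-2.4, 3.3, 1.3]
tool_pos: [0.583, 0.0133, 0.0423]
wrist_force: [1.3, 3.8, -2.4]
```

```bash

python3 -m handwheel '[[[0,-1.5,0,0,0,0]]]' | grep -E "pos|force"
python3 -m handwheel '[[[0,-1.5,0,0,0,0]]]' | grep -E "pos|force"
python3 -m handwheel '[[[0,-1.5,0,0,0,0]]]' | grep -E "pos|force"
python3 -m handwheel '[[[-0.5,-1.5,0,0,0,0]]]' | grep -E "pos|force"
python3 -m handwheel '[[[0,-1.5,0,0,0,0]]]' | grep -E "pos|force"
python3 -m handwheel '[[[0,-1.5,0,0,0,0]]]' | grep -E "pos|force"
python3 -m handwheel '[[[0,-1.5,0,0,0,0]]]' | grep -E "pos|force"
python3 -m handwheel '[[[0,-1.5,0,0,0,0]]]' | grep -E "pos|force"
python3 -m handwheel '[[[0,-1.5,0,0,0,0]]]' | grep -E "pos|force"
python3 -m handwheel '[[[-0.5,-1.5,0,0,0,0]]]' | grep -E "pos|force"
```

```text
tool_pos: [0.5829, 0.0118, 0.0423]
wrist_force: [0.5, 2.6, -1.0]
tool_pos: [0.5829, 0.0104, 0.0423]
wrist_force: [0.5, 3.4, -1.8]
tool_pos: [0.5828, 0.0089, 0.0423]
wrist_force: [-0.9, 4.0, -1.1]
tool_pos: [0.5826, 0.0074, 0.0424]
wrist_force: [2.7, 3.1, -1.5]
tool_pos: [0.5825, 0.0059, 0.0424]
wrist_force: [2.1, 3.5, -1.2]
tool_pos: [0.5823, 0.0043, 0.0424]
wrist_force: [0.7, 1.0, 0.4]
tool_pos: [0.582, 0.0027, 0.0423]
wrist_force: [0.2, 0.0, 0.7]
tool_pos: [0.5819, 0.0012, 0.0423]
wrist_force: [-0.8, -0.1, 0.5]
tool_pos: [0.582, 0.0002, 0.0423]
wrist_force: [-0.1, 9.7, 1.8]
tool_pos: [0.5819, -0.0009, 0.0423]
wrist_force: [3.3, 7.8, -2.2]
```

The stop dropped into notch 1 at TCP y of about 0.0008: the force fell to 0, then rose to about 9 N. The deep notch should therefore be at TCP y of about -0.069. I'll go on to about -0.058, then feel my way.

```bash

python3 -m handwheel '[[[0,-2,0,0,0,0],[0,-4,0,0,0,0]]]' | grep -E "pos|force"
python3 -m handwheel '[[[0,-3,0,0,0,0],[0,-6,0,0,0,0],[-0.5,-10,0,0,0,0],[-0.5,-15,0,0,0,0],[-1,-20,0,0,0,0],[-1,-25,0,0,0,0],[-1.5,-30,0,0,0,0],[-1.5,-35,0,0,0,0],[-2,-40,0,0,0,0],[-2,-44,0,0,0,0],[-2.5,-48,0,0,0,0],[-2.5,-50,0,0,0,0]]]' | grep -E "pos|force"
python3 -m handwheel '[[[0,-1,0,0,0,0]]]' | grep -E "pos|force"
python3 -m handwheel '[[[0,-1,0,0,0,0]]]' | grep -E "pos|force"
```

```text
tool_pos: [0.5817, -0.0054, 0.0423]
wrist_force: [1.1, 4.1, -0.1]
tool_pos: [0.5792, -0.0559, 0.0423]
wrist_force: [-0.1, 3.3, 0.8]
tool_pos: [0.5792, -0.0567, 0.0423]
wrist_force: [-1.6, 4.1, 0.2]
tool_pos: [0.5791, -0.0575, 0.0423]
wrist_force: [-1.0, 2.9, 1.5]
```

```bash

python3 -m handwheel '[[[0,-1,0,0,0,0]]]' | grep -E "pos|force"
python3 -m handwheel '[[[0,-1,0,0,0,0]]]' | grep -E "pos|force"
python3 -m handwheel '[[[0,-1,0,0,0,0]]]' | grep -E "pos|force"
python3 -m handwheel '[[[0,-1,0,0,0,0]]]' | grep -E "pos|force"
python3 -m handwheel '[[[0,-1,0,0,0,0]]]' | grep -E "pos|force"
```

```text
tool_pos: [0.5791, -0.0585, 0.0423]
wrist_force: [-2.0, 1.8, 0.6]
tool_pos: [0.579, -0.0595, 0.0423]
wrist_force: [-1.0, 3.0, 1.3]
tool_pos: [0.579, -0.0605, 0.0423]
wrist_force: [-2.8, 3.0, 0.4]
tool_pos: [0.579, -0.0615, 0.0423]
wrist_force: [-2.1, 4.3, 1.0]
tool_pos: [0.5791, -0.0626, 0.0423]
wrist_force: [-2.7, 2.0, 1.1]
```

```bash

python3 -m handwheel '[[[0,-0.7,0,0,0,0]]]' | grep -E "pos|force"
python3 -m handwheel '[[[0,-0.7,0,0,0,0]]]' | grep -E "pos|force"
python3 -m handwheel '[[[0,-0.7,0,0,0,0]]]' | grep -E "pos|force"
```

```text
tool_pos: [0.5792, -0.0634, 0.0423]
wrist_force: [-1.0, 2.4, -0.2]
tool_pos: [0.5794, -0.0641, 0.0423]
wrist_force: [-1.0, 0.6, -0.4]
tool_pos: [0.5794, -0.0648, 0.0423]
wrist_force: [-0.0, 0.9, -1.1]
```

```bash

python3 -m handwheel '[[[0,-0.5,0,0,0,0]]]' | grep -E "pos|force"
python3 -m handwheel '[[[0,0,0,0,0,0]]]' | grep -E "pos|force"
```

```text
tool_pos: [0.5794, -0.0653, 0.0424]
wrist_force: [0.7, 0.6, 0.9]
tool_pos: [0.5793, -0.0652, 0.0423]
wrist_force: [-0.7, 0.0, -0.2]
```

The force vanished at TCP y of about -0.064, where the ball drew the stop away. I'll back off and look.

```bash
python3 -m handwheel '[[[0,4,0,0,0,0],[0,15,0,0,0,0],[1,35,0,0,0,0],[1,45,0,0,0,0],[1,45,50,0,0,0],[1,45,110,0,0,0],[1,80,140,0,0,0],[1,140,140,0,0,0],[1,200,140,0,0,0],[1,200,140,0,0,0]]]'
python3 - <<'E'
from plant import manip
import cv2,numpy as np
for n,b in (("wrist",None),("side",(160,300,235,395)),("scene",(170,345,195,430))):
    c=manip.camera(n);im=c["color"][:,:,::-1];np.savez(f"/tmp/{n}2.npz",**{k:np.array(v) for k,v in c.items()})
    if b: im=cv2.convertScaleAbs(cv2.resize(im[b[0]:b[1],b[2]:b[3]],(640,560) if n=="side" else (800,596),interpolation=cv2.INTER_CUBIC),alpha=1.7)
    cv2.imwrite(f"pics/{n}2.png",im)
E
```

```text
time_s: 12.38
tool_pos: [0.5794, 0.1393, 0.1823]
tcp_rot: [-180.0, -0.0, -2.5]
wrist_force: [0.2, -0.1, -0.1]
opening: 0.001
```

View pics/scene2.png

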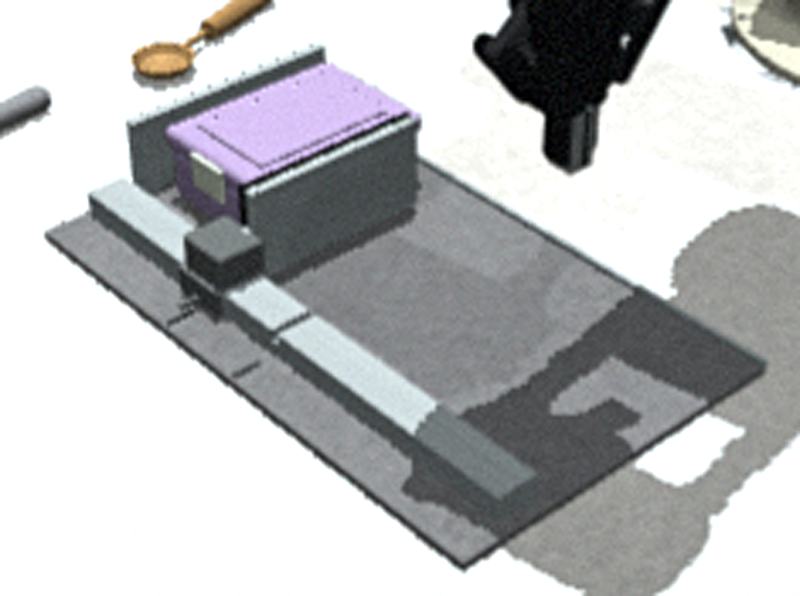

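View pics/side2.png

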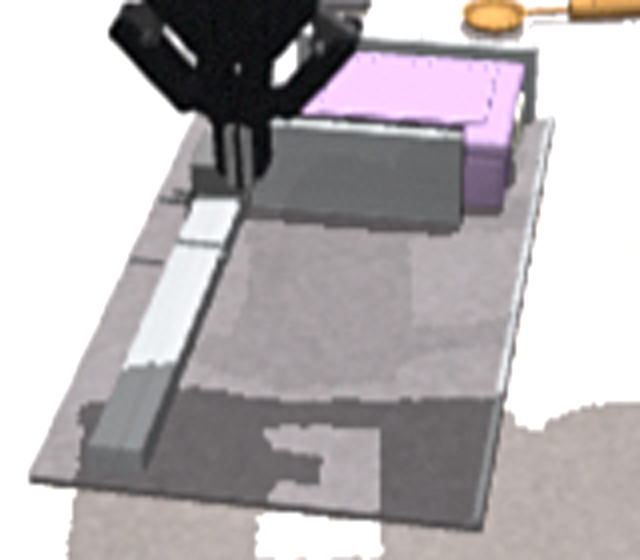

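The pictures show the pointer beside the deep-notch tick (scene zoom ~(185,308)) and the box in its old place. I'll check numerically: plate face relative to the notch 2 groove, and its distance from notch 1.

```bash
python3 - <<'E'
from h import *
S=load("scene2");D=load("side2");r=np.load("/tmp/rack.npz")
z=lambda u,v:(195+u/3.404-.35,170+v/3.404-.35)
y=lambda u,v:(235+u/4-.4,160+v/4-.4)
for nm,c,uv,h in [("plate+ s",S,z(249,193),.081),("plate- s",S,z(417,121),.081),("plate- d",D,y(464,137),.081),("carriage top ++ s",S,z(218,269),.053),("carriage ++ s old",S,z(408,401),.053),("carr top -+ now",S,z(262,243),.053),("carr -+ old",S,z(455,375),.053),("n1 s",S,z(293,325),.026),("n2 s(old)",S,z(224,276),.026)]:
    p=ray(c,uv,h);print(nm,p.round(4),"rack",(r["R"].T@(p[:2]-r["t"])).round(4))
a=load("scene0")["color"].astype(int);b=S["color"].astype(int)
m=lambda i:((i[...,0]-i[...,1]>12)&(i[...,2]-i[...,1]>12))
for i in (a,b):
    q=np.argwhere(m(i)[170:250,225:330]);print(q.min(0),q.max(0))
d=np.abs(a-b).sum(2)
for nm,(v0,v1,u0,u1) in dict(bowl=(330,415,460,545),spoons=(160,225,155,280),box_top=(187,212,244,318)).items(): print(nm,(d[v0:v1,u0:u1]>60).sum())
E
```

```text
plate+ s [ 0.623  -0.0802  0.081 ] rack [ 0.0664 -0.0628]
plate- s [ 0.4866 -0.0694  0.081 ] rack [-0.0703 -0.0586]
plate- d [ 0.482  -0.0738  0.081 ] rack [-0.0747 -0.0633]
carriage top ++ s [ 0.6648 -0.062   0.053 ] rack [ 0.1074 -0.0426]
carriage ++ s old [0.6696 0.1092 0.053 ] rack [0.1039 0.1286]
carr top -+ now [ 0.6274 -0.0645  0.053 ] rack [ 0.0701 -0.0469]
carr -+ old [0.6348 0.1115 0.053 ] rack [0.0689 0.1292]
n1 s [ 0.6467 -0.0148  0.026 ] rack [0.0869 0.0037]
n2 s(old) [ 0.6441 -0.084   0.026 ] rack [ 0.0878 -0.0656]
[19 20] [53 90]
[19 19] [52 91]
bowl 40
spoons 118
box_top 84
```

View pics/wrist2.png

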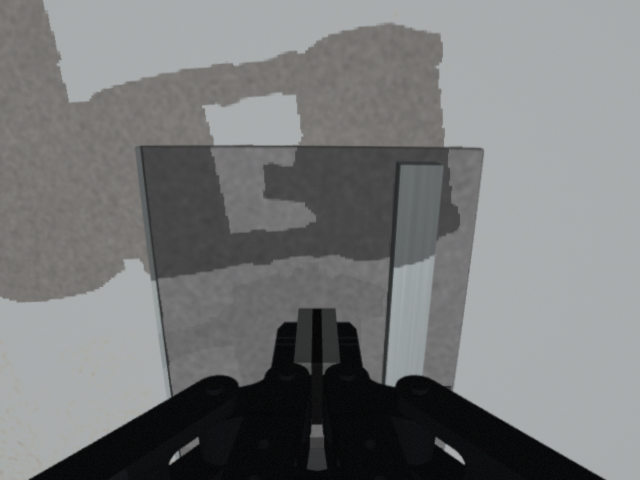

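The stop moved about 171–177 mm by camera and the box did not move. I'll take one closer look from the wrist camera at the pointer and tick to confirm it is seated.

```bash
python3 -m handwheel '[[[0,0,20,0,0,0],[5,-50,20,0,0,0],[10,-100,20,0,0,0],[15,-150,20,0,0,0],[20,-200,20,0,0,0],[20,-240,20,0,0,0],[20,-250,20,0,0,0],[20,-250,20,0,0,0]]]'
python3 - <<'E'
from plant import manip
import cv2,numpy as np
c=manip.camera("wrist");np.savez("/tmp/wrist3.npz",**{k:np.array(v) for k,v in c.items()})
cv2.imwrite("pics/wrist3.png",c["color"][:,:,::-1])
E
```

```text
time_s: 13.52
tool_pos: [0.5998, -0.116, 0.2022]
tcp_rot: [-180.0, 0.0, -2.9]
wrist_force: [-0.0, 0.2, 0.4]
opening: -0.002
```

View pics/wrist3.png

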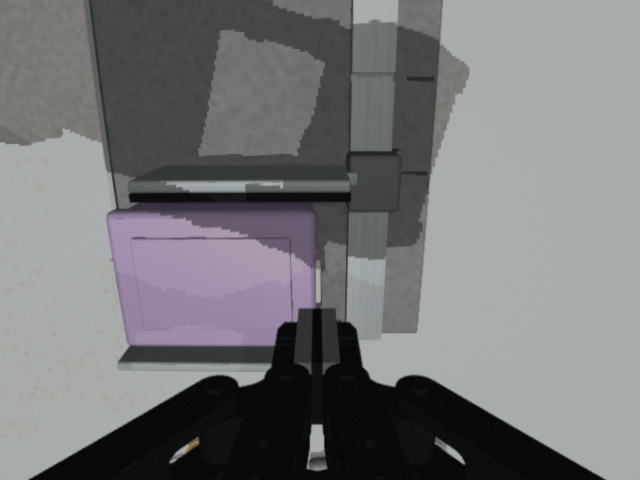

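```bash
python3 - <<'E'
from h import *
c=load("wrist3");r=np.load("/tmp/rack.npz")
im=c["color"].astype(np.uint8)[135:225,320:450,::-1]
cv2.imwrite("pics/wrist3z.png",cv2.convertScaleAbs(cv2.resize(im,(780,540),interpolation=cv2.INTER_CUBIC),alpha=1.6))
for nm,uv,h in [("tick1",(421,78),.008),("tick2",(415,173),.008),("carr front",(374,211),.053),("carr back",(374,154),.053),("plate top outer",(240,181),.081),("plate top/rubber",(240,192),.081),("rubber front",(240,201),.081),("box front top",(220,205),.067),("groove1",(372,74),.026)]:
    p=ray(c,uv,h);print(nm,p.round(4),"rack",(r["R"].T@(p[:2]-r["t"])).round(4))
E
```

```text
tick1 [ 0.6815 -0.0239  0.008 ] rack [ 0.1222 -0.0037]
tick2 [ 0.678  -0.0941  0.008 ] rack [ 0.1221 -0.074 ]
carr front [ 0.64   -0.1112  0.053 ] rack [ 0.085 -0.093]
carr back [ 0.6405 -0.072   0.053 ] rack [ 0.0835 -0.0538]
plate top outer [ 0.5545 -0.0805  0.081 ] rack [-0.002  -0.0664]
plate top/rubber [ 0.5537 -0.0874  0.081 ] rack [-0.0024 -0.0733]
rubber front [ 0.5531 -0.0931  0.081 ] rack [-0.0027 -0.079 ]
box front top [ 0.5369 -0.0981  0.067 ] rack [-0.0187 -0.0849]
groove1 [ 0.6432 -0.0203  0.026 ] rack [ 0.0838 -0.002 ]
```

View pics/wrist3z.png

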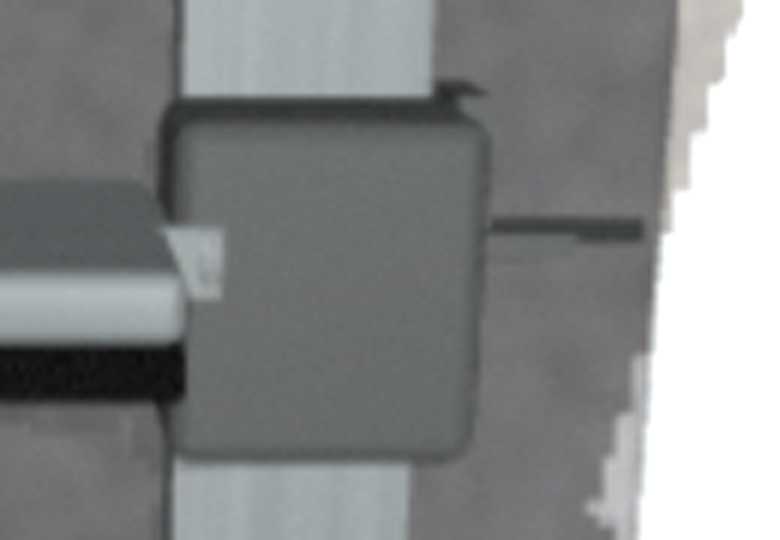

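```bash
python3 -m handwheel '[[[0,0,30,0,0,0],[0,0,30,0,0,0],[0,0,30,0,0,0]]]'; python3 -c "
from plant import manip
print(manip.job_done())"
```

```text
time_s: 13.95
tool_pos: [0.5999, -0.1141, 0.232]
tcp_rot: [-180.0, 0.0, -2.7]
wrist_force: [0.3, 0.7, -0.5]
opening: 0.001
the job is handed in; nothing more can be done
None
```

The stop is in the deep notch, and I handed the job in at about 14 s with the robot touching nothing. I pushed only on the outer aluminium face, with closed fingertips, and never gripped the stop or touched the rubber.

- **Shallow notch:** the push force fell to zero as the stop dropped in, then rose to a highest reading of 9.7 N in y as it came out. That is above the 7 N quoted.
- **Deep notch:** the force fell to zero about 65 mm further on as the ball drew the stop in. I then backed off. I did not press again to test the seat.
- **Seat check:** in the last wrist view the middle of the carriage lines up with the deep-notch tick to within about 0.5 mm. The outer face is 7.6 mm to its +y side, against 8 mm expected.
- **Other objects:** the lunch box's outline stayed within 1 pixel in the scene view. The bowl and spoons look the same there, apart from a few changed pixels (40 around the bowl, 118 around the spoons). I took those to be shadow or noise and did not measure them further.
- **Disagreements:** absolute positions differed by up to about 7 mm between the cameras, so I relied on feel and on the relative wrist-view measurement. The gap from the rubber to the box lid measured about 6 mm, not the 10 mm given. I put that down to the lid overhang and errors in the assumed height, but did not confirm it.

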